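Set freshly sprayed parts to fume off at the bench extractor

ROBOT

A 6-joint arm with a two-finger parallel gripper is mounted at the origin on the work surface. World frame = base frame: x ahead of the robot, y to its left, z up, the work surface at z = 0. Lengths are in mm, angles in rad, forces in N, time in s.
With the tool pointing down it reaches from about 350 to 775 mm from the base axis. Payload 7.3 kg.
Tool frame: the origin (TCP) lies midway between the tips of the shut fingers; the grasp point (between the pads) lies 19 mm behind it; x points along the fingers, z is the direction in which the jaws open and shut, and the axes are right-handed (so a half turn about x gives the same grasp; the last joint's range is limited). The gripper opens to 92 mm and grips with 3 to 60 N. Pads are 19 mm wide; open, the fingers measure 130 mm over their backs; the gripper's body (75 mm by 190 mm) begins 47 mm behind the grasp point.
Start: joints at [-1.43, 0.342, 1.524, -0, 1.275, -0.146], TCP at [148.536, -503.569, 226.741] pointing down, gripper open.
Joint ranges: [-2.53, 2.53], [-0.77, 2.02], [0.04, 2.7], [-1, 4.14], [0.28, 2.66], [-3.11, 3.11]. Speed limits (rad/s): [2.57, 2.57, 3.14, 3.14, 3.14, 3.14].

INTERFACE

Orientations are given as [roll, pitch, yaw] about the fixed x, y, z axes, in that order (R = Rz(yaw) Ry(pitch) Rx(roll)).
In Python, from plant import monitor, optics, close_job gives the robot as it stands.
- The arm moves only by the tool send_rows, never from a script. Its argument "commands" is a list that holds one entry, the list of rows, each a list of 5 numbers: the shift along the tool's x, y, z in m, then the turn about the tool's x in degrees, then the finger opening in m, from 0 to 0.0918. A call has 1 to 10 rows; each row shifts and turns the pose as measured when the row begins, along the tool's axes as they then stand; what a row does not reach is not made up. A row lasts 1/12 s, in which the tool goes at most 41.7 mm and 7.16 degrees, less where a joint would pass 70% of its speed; a pose out of reach is approached as far as the arm can. A call with a gripper value outside its range is refused whole. The fingers move at their own pace and stop on an object; the grip force is fixed at half the most. Time passes only in rows, so rows that do not move let the fingers close. It gives the time, the measured TCP pose, the force and the opening at its end, in the units of the state.
- monitor.get_obs(): the state, without advancing time (a new reading comes with each control period).
- optics.capture(name): name is "scene" or "top" or "wrist"; returns a dict with "color" (480x640x3 uint8, blue, green, red), "camera_matrix" (3x3 intrinsics, pixels), "camera_from_world" (4x4, takes a point from world to camera coordinates); the wrist camera has in their place "T_tool_cam" (4x4, takes a point from camera to tool coordinates, whose origin is the TCP and whose axes are the tool frame's). Camera axes: x right, y down, z forward; pixel columns grow to the right and rows downward; lengths in mm; the calibration is good to about 2 mm. A picture is of the moment at which its call begins: read the wrist's pose just before it. There is no depth.
- close_job(): hands the job in, once; it reports no verdict.
The state is a dict: "time": time; "joint_positions": joint angles; "dq": joint speeds; "tau": joint torques, N m; "tool_pos": TCP position; "tcp_rot": TCP orientation; "contact_force": force on the tool from outside, world axes, zero at the start; "moment": the same for the moment, N m; "grip_width": finger opening in mm.
Only numpy, scipy, OpenCV 4.12 (cv2) and the standard library are available. Lean on these libraries where they do the work, as an engineer would, in place of code of your own. Each camera call takes 0.05 s, during which the arm holds its last target.

TASK

The model parts on the tray that lies on the cutting mat have just been sprayed: push the tray across the mat until its long edge sits squarely against the extractor's intake grille, and slide the extractor's fan lever from off, past the low notch, all the way to high. Use only fingertip pushes: do not lift the tray or touch the wet parts, and leave the lamp dimmer and everything else standing about where it is. Finish with the hand clear.

Things in the scene. Friction and masses are not known exactly. Their poses are not given: they have to be found in the camera images.
- extractor: Fixed bench fume extractor, a white sheet-metal box 340 mm (its x) x 200 mm (its y) x 190 mm high, with a ribbed duct at its back. Origin on the table under its centre, z up. Its +y side is the intake: an upright grille flush in a grey frame, front plane at y = +100 mm. Its flat top deck, at z = 190 mm, carries two controls and some loose things.
- fan_lever (a joint): Fan-speed slide lever on the extractor's deck, m: 0 = off, 0.025 = low (a notch it clicks into), 0.050 = high (second notch, against the end stop). It slides along the extractor's +x, away from the robot, the same way as the marks grow (dot, two bars, three bars). It takes a push of about 7 N to leave a notch; half-way to the next one (12 mm) the push falls away and the lever snaps ahead into that notch and stays there.
- fan_lever_top (a point): Centre of the top face of the fan lever's black blade grip (12 mm along the slide x 30 mm across x 26 mm tall). This point is 38 mm above the deck, the blade's foot 12 mm above it; on the deck around it is a flat guide plate 2 mm thick.
- lamp_dimmer_top (a point): Centre of the top of the lamp dimmer, a small round black knob (14 mm across, 12 mm above the deck) in a short slot on the same deck, about 130 to 185 mm beyond the off position of the fan lever. Not to be moved.
- tray: Loose black plastic tray 220 mm (its x) x 160 mm (its y) over the rolled lip, 22 mm high, 0.35 kg, standing on the mat before the intake with its -y long side towards it. Origin at the centre of its underside, z up. The lip is the outermost part, 17 to 22 mm above the table.
- tray_front (a point): Middle of the outer edge of the tray's long lip on the side of the extractor (tray -y), 80 mm from the tray's centre, at the top of the lip.
- truck_body: Wet-painted light grey model truck body on the tray, about 70 x 36 x 30 mm; origin at the centre of its underside.
- wheel_a: Wet-painted light grey model wheel lying on the tray, 28 mm across, 11 mm high; origin at the centre of its underside.
- wheel_b: A second such wheel on the tray.
- paint_jar: Small jar standing on the extractor's deck, 34 mm across, 50 mm high; origin under its centre. Leave alone.
- tape_roll: Masking tape roll lying on the extractor's deck, 80 mm across, 20 mm high; origin under its centre. Leave alone.
- glue_bottle: Glue bottle standing on the table beyond the tray's far short side, 36 mm across, 70 mm high; origin under its centre. Leave alone.
- spray_can: Spray can standing on the table, 54 mm across, 155 mm high; origin under its centre. Leave alone.
- dish_a: Shallow steel paint dish on the table, 60 mm across, 14 mm high; origin under its centre. Leave alone.
- dish_b: A second such dish. Leave alone.
- marker: Marker pen lying on the table, about 130 mm long along its x, 15 mm thick; origin under its middle. Leave alone.

How it is judged:
By the outcome, as a careful person would: the job done as asked, in the order asked, and still so for the second after the job is handed in, with the robot touching nothing.
It also fails if it takes over 48 s, if anything falls off the work surface, if the arm or the gripper's body presses on something with over 40 N, if the wrist force passes 120 N, or if a joint passes its speed limit or range.

## Working session

There is one attempt and no reset: what is moved stays moved. The work goes in short steps, Python scripts to look and compute and a tool call to move; the robot and the scene stay as the last step left them, time stands still between calls to the robot, and variables do not carry over. Pictures are saved under pics/ and viewed, and the job is handed in when it is done.

Besides the shell and the picture viewer there is one more tool, called after "Request:" as name([rows], argument=value, ...), one row to a line, values as JSON. send_rows: Moves the arm, as the interface text tells. Its arguments: {"type":"object","properties":{"commands":{"type":"array","items":{"type":"array","items":{"type":"array","items":{"type":"number"}}}}},"required":["commands"]}

```bash
ls; mkdir -p pics; python3 - <<'E'
from plant import monitor, optics
import cv2,numpy as np
o=monitor.get_obs(); print(o)
for n in ("scene","top","wrist"):
    c=optics.capture(n); cv2.imwrite(f"pics/{n}0.png",c["color"])
    print(n,{k:np.round(v,4).tolist() for k,v in c.items() if k!="color"})
E
```

```text
pics
{'time': 0.0, 'joint_positions': array([-1.43001000e+00,  3.42703679e-01,  1.52504556e+00, -8.99172044e-06,
        1.27540841e+00, -1.46015666e-01]), 'dq': array([ 1.83806213e-03, -1.19143008e-03,  1.63889841e-03,  9.98438276e-04,
        7.60094909e-05, -1.66970036e-05]), 'tau': array([-2.39805006e-03, -4.31252682e+01, -2.44216275e+01,  7.15808664e-02,
        5.61466638e-02, -1.40615430e-04]), 'tool_pos': array([ 148.46591041, -503.12758362,  226.04489464]), 'tcp_rot': array([3.00107098, 1.56923131, 1.71707927]), 'contact_force': array([ 0.5462132 , -0.55793994,  0.39047033]), 'moment': array([ 0.00985182, -0.00264183,  0.04710827]), 'grip_width': 91.72255976330985}
scene {'camera_matrix': [[504.7264, 0.0, 321.7873], [0.0, 504.7264, 241.0547], [0.0, 0.0, 1.0]], 'camera_from_world': [[0.6769, 0.736, 0.0025, -378.2754], [0.5254, -0.4809, -0.7019, -180.9828], [-0.5154, 0.4765, -0.7122, 1698.2157], [0.0, 0.0, 0.0, 1.0]]}
top {'camera_matrix': [[536.4886, 0.0, 329.408], [0.0, 536.4886, 242.1038], [0.0, 0.0, 1.0]], 'camera_from_world': [[-0.0231, -0.9997, 0.0006, 13.9255], [-0.9964, 0.023, -0.0811, 574.4031], [0.0811, -0.0025, -0.9967, 1231.0576], [0.0, 0.0, 0.0, 1.0]]}
wrist {'camera_matrix': [[345.3472, 0.0, 317.0147], [0.0, 345.3472, 242.5826], [0.0, 0.0, 1.0]], 'T_tool_cam': [[0.0008, -0.2792, 0.9602, -158.2018], [-0.0004, -0.9602, -0.2792, 76.4426], [1.0, -0.0001, -0.0009, 0.6441], [0.0, 0.0, 0.0, 1.0]]}
```

View pics/scene0.png

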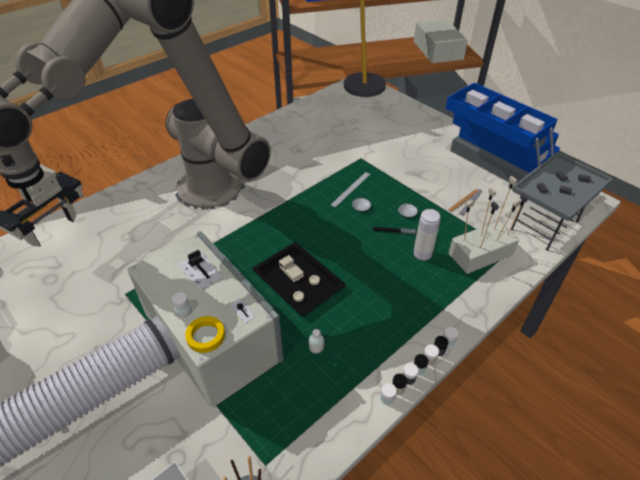

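View pics/top0.png

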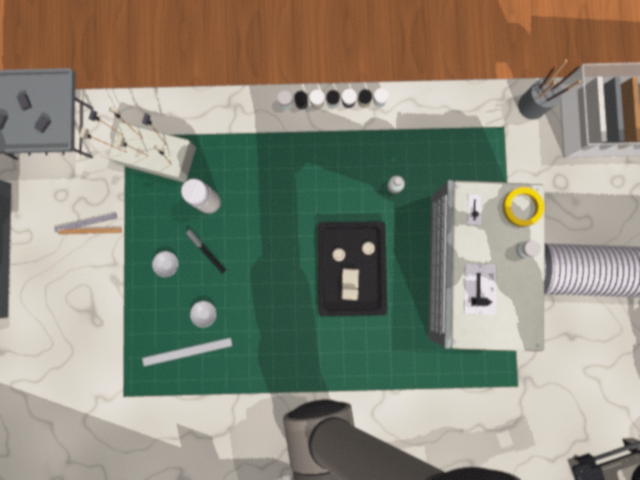

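View pics/wrist0.png

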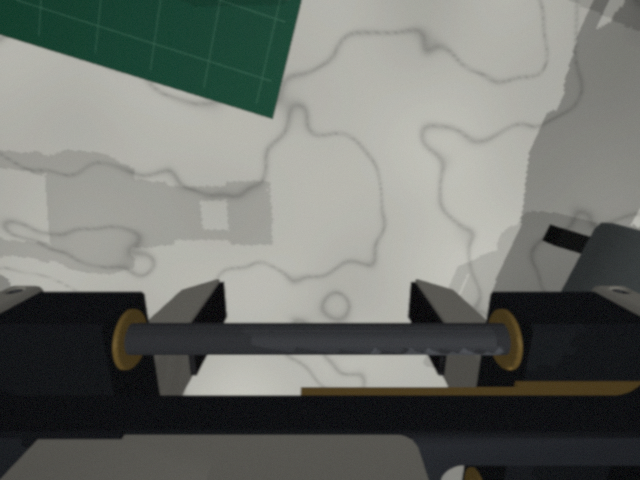

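The scene view shows the extractor at left, with the lever around (200,262), the tray at (298,280) and the glue bottle at (316,342). In the top view, up is +x and right is -y: tray (352,268), grille (440,270), lever (480,290), dimmer (474,208), glue (396,185).

```bash
cat > h.py <<'E'
import numpy as np, cv2
from plant import monitor, optics
def ray(c,px):
    K=c["camera_matrix"];T=c["camera_from_world"];R=T[:3,:3];t=T[:3,3]
    px=np.atleast_2d(np.float64(px)); d=np.c_[px,np.ones(len(px))]@np.linalg.inv(K).T@R
    return -R.T@t,d
def onz(c,px,z):
    o,d=ray(c,px); return o+d*((z-o[2])/d[:,2:3])
def proj(c,P):
    T=c["camera_from_world"];p=np.atleast_2d(P)@T[:3,:3].T+T[:3,3];q=p@c["camera_matrix"].T
    return q[:,:2]/q[:,2:]
def two(c1,p1,c2,p2):
    o1,d1=ray(c1,p1);o2,d2=ray(c2,p2);d1=d1[0];d2=d2[0]
    s=np.linalg.lstsq(np.c_[d1,-d2],o2-o1,rcond=None)[0]
    a=o1+s[0]*d1;b=o2+s[1]*d2
    return (a+b)/2,np.linalg.norm(a-b)
from scipy.spatial.transform import Rotation as Ro
def wristcam():
    o=monitor.get_obs();c=dict(optics.capture("wrist"))
    W=np.eye(4);W[:3,:3]=Ro.from_euler('xyz',o["tcp_rot"]).as_matrix();W[:3,3]=o["tool_pos"]
    c["camera_from_world"]=np.linalg.inv(W@c["T_tool_cam"]);return c,o
def crop(im,x0,y0,x1,y1,s,fn):
    cv2.imwrite("pics/"+fn,cv2.resize(im[y0:y1,x0:x1],None,fx=s,fy=s,interpolation=cv2.INTER_CUBIC))
E
python3 - <<'E'
from h import *
t=optics.capture("top"); s=optics.capture("scene")
crop(t["color"],300,160,560,360,3,"top_c.png"); crop(s["color"],120,220,360,400,3.3,"scene_c.png")
hsv=cv2.cvtColor(t["color"],cv2.COLOR_BGR2HSV)
m=(t["color"].max(2)<50).astype(np.uint8); m[:,:300]=0;m[:,400:]=0;m[:200]=0;m[330:]=0
m=cv2.morphologyEx(m,cv2.MORPH_CLOSE,np.ones((15,15)))
cs=max(cv2.findContours(m,0,2)[0],key=cv2.contourArea)
P=onz(t,cs[:,0,:],22)[:,:2].astype(np.float32)
r=cv2.minAreaRect(P);print("tray",r,cv2.boxPoints(r).round(1).tolist())
print(cv2.boundingRect(cs))
E
```

```text
tray ((513.6475830078125, -49.21012878417969), (155.72215270996094, 214.46945190429688), 88.77427673339844) [[404.79998779296875, -124.80000305175781], [619.2000122070312, -129.3000030517578], [622.5, 26.299999237060547], [408.1000061035156, 30.899999618530273]]
(318, 222, 68, 93)
```

View pics/top_c.png

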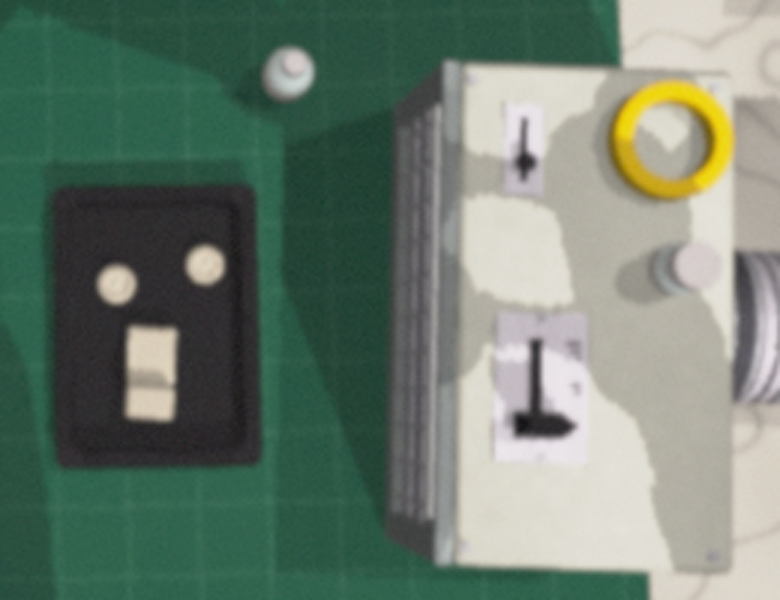

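View pics/scene_c.png

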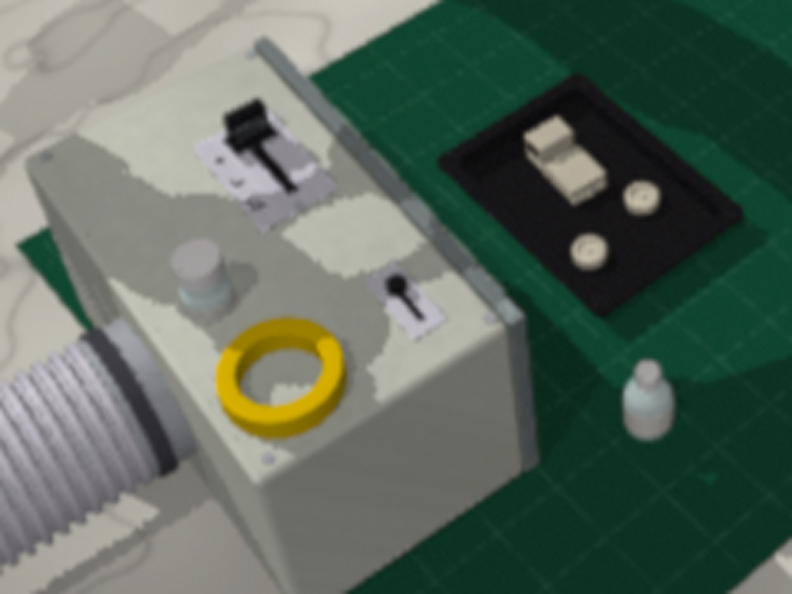

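```bash
python3 - <<'E'
from h import *
t=optics.capture("top"); s=optics.capture("scene")
T=lambda *p:[(300+a/3,160+b/3) for a,b in p]
S=lambda *p:[(120+a/3.3,220+b/3.3) for a,b in p]
q=onz(t,T((446,62),(435,566),(735,72),(730,572)),190);print("deck top",q.round(1).tolist(), np.linalg.norm(q[0]-q[1]),np.linalg.norm(q[2]-q[0]))
for a,b in((0,1),(2,3)): print(np.degrees(np.arctan2(*(q[a]-q[b])[[1,0]])))
for n,a,b in (("front near corner",(435,566),(262,38)),("front far corner",(446,62),(522,318)),
  ("back near",(730,572),(30,165)),("back far",(735,72),(262,482)),("dimmer",(526,161),(397,283)),("jar",(697,265),(199,255)),("glue top",(294,64),(649,369)),
  ("tray cor near-ext",(260,465),(440,160)),("tray far-ext",(254,188),(603,313)),("tray far +y",(53,188),(742,212)),("tray near +y",(57,466),(578,75)),("lever top?",(545,425),(244,110))):
    p,e=two(t,T(a),s,S(b));print(n,p.round(1),round(e,1))
q=onz(t,T((260,465),(254,188),(53,188),(57,466)),20);print("tray",q.round(1).tolist(),q.mean(0).round(1),np.linalg.norm(q[0]-q[1]),np.linalg.norm(q[2]-q[1]))
print("tray len dir",[np.degrees(np.arctan2(*(q[a]-q[b])[[1,0]])) for a,b in((1,0),(2,3))])
q=onz(s,S((440,160),(603,313),(742,212),(578,75)),20);print("tray scene",q.round(1).tolist(),q.mean(0).round(1))
print("grille bottom corners", onz(t,T((388,530),(393,110)),0).round(1).tolist())
crop(t["color"],440,250,520,320,9,"lev_t.png");crop(s["color"],170,240,230,300,9,"lev_s.png")
E
```

```text
deck top [[681.5, -245.8, 190.0], [342.5, -224.5, 190.0], [670.0, -442.4, 190.0], [334.0, -420.4, 190.0]] 339.6094045628573 197.0235372988227
-3.59150453985214
-3.75726974756204
front near corner [ 342.5 -224.6  187. ] 1.1
front far corner [ 682.7 -245.1  188.2] 2.8
back near [ 335.3 -419.7  183.8] 7.0
back far [ 671.4 -439.7  190.9] 5.5
dimmer [ 611.9 -293.1  200. ] 3.2
jar [ 536.7 -388.4  241.3] 3.4
glue top [ 707.4 -156.6   68.8] 4.6
tray cor near-ext [ 404.9 -124.8   21.3] 8.2
tray far-ext [ 619.6 -127.5   21.9] 6.8
tray far +y [621.4  27.4  20.8] 0.6
tray near +y [406.4  30.4  18.4] 4.3
lever top? [ 435.4 -291.3  227. ] 0.4
tray [[402.2, -128.2, 20.0], [617.7, -130.3, 20.0], [621.3, 27.2, 20.0], [405.1, 28.7, 20.0]] [511.6 -50.6  20. ] 215.47165710149622 157.5452071494063
tray len dir [np.float64(-0.5698855384524721), np.float64(-0.403669144903651)]
tray scene [[406.7, -121.2, 20.0], [620.8, -124.0, 20.0], [621.1, 28.1, 20.0], [409.0, 31.0, 20.0]] [514.4 -46.5  20. ]
grille bottom corners [[348.3, -228.8, 0.0], [680.2, -245.5, 0.0]]
```

View pics/lev_t.png

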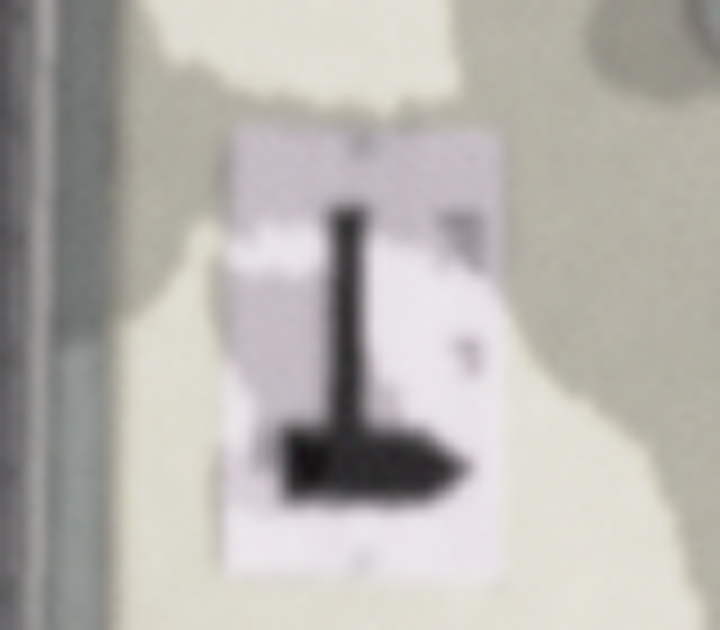

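View pics/lev_s.png

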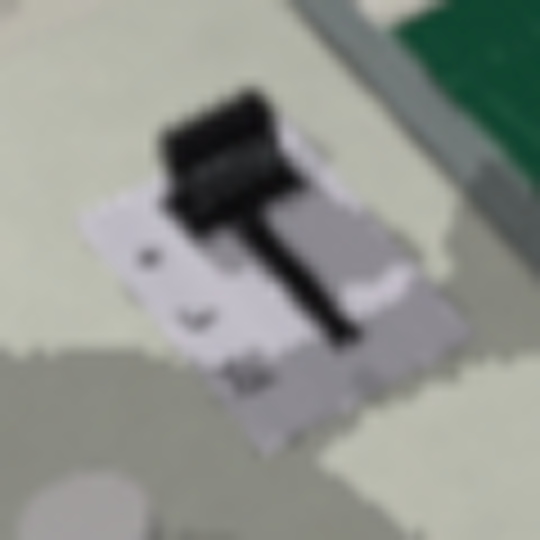

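```bash
python3 - <<'E'
from h import *
o=monitor.get_obs();R=Ro.from_euler('xyz',o["tcp_rot"]).as_matrix();print(R.round(4))
th=np.radians(-3.65);ex=np.array([np.cos(th),np.sin(th),0]);ey=np.array([-ex[1],ex[0],0])
print(ex,ey,"z axis heading",np.degrees(np.arctan2(R[1,2],R[0,2])))
E
```

```text
[[-1.000e-04  9.592e-01  2.829e-01]
 [ 2.000e-04  2.829e-01 -9.592e-01]
 [-1.000e+00  0.000e+00 -2.000e-04]]
[ 0.99797155 -0.06366144  0.        ] [0.06366144 0.99797155 0.        ] z axis heading -73.56877029786371
```

Request:
send_rows([
  [[-0.01,0,0,-7,0.0918],[-0.01,0,0,-7,0.0918],[-0.01,0,0,-7,0.0918],[-0.01,0,0,-7,0.0918],[-0.01,0,0,-7,0.0918],[-0.01,0,0,-7,0.0918],[-0.01,0,0,-7,0.0918],[-0.01,0,0,-7,0.0918],[-0.01,0,0,-7,0.0918],[-0.01,0,0,-7,0.0918]],
])

```text
time: 1.18
tool_pos: [148.3, -501.8, 327.9]
tcp_rot: [1.736, 1.563, 1.702]
contact_force: [0.7, -0.0, 0.2]
grip_width: 91.7
```

```bash
cat >> h.py <<'E'
def to(P):
    o=monitor.get_obs();R=Ro.from_euler('xyz',o["tcp_rot"]).as_matrix()
    print("pos",o["tool_pos"].round(1),"F",o["contact_force"].round(1),"zhead",np.degrees(np.arctan2(R[1,2],R[0,2])).round(2),"xaxis",R[:,0].round(4),"j",o["joint_positions"].round(2),"t",round(o["time"],2),"w",round(o["grip_width"],1))
    print("tool shift",(R.T@(np.array(P)-o["tool_pos"])).round(1))
E
python3 -c "
from h import *
to([517,75,327])"
```

```text
pos [ 148.3 -501.8  327.9] F [ 0.7 -0.   0.2] zhead -1.96 xaxis [-0.001   0.0078 -1.    ] j [-1.43  0.29  1.33  0.    1.54 -1.4 ] t 1.18 w 91.7
tool shift [  5.  589.1 348.8]
```

Request:
send_rows([
  [[0,0.032,0.02,0.4,0.0918],[0,0.032,0.02,0.4,0.0918],[0,0.032,0.02,0.4,0.0918],[0,0.032,0.02,0.4,0.0918],[0,0.032,0.02,0,0.0918],[0,0.032,0.02,0,0.0918],[0,0.032,0.02,0,0.0918],[0,0.032,0.02,0,0.0918],[0,0.032,0.02,0,0.0918],[0,0.032,0.02,0,0.0918]],
])

```text
time: 2.02
tool_pos: [367.5, -185.2, 330.0]
tcp_rot: [1.138, 1.569, 1.071]
contact_force: [0.8, -0.8, 0.0]
grip_width: 91.9
```

```bash
python3 -c "
from h import *
to([517,75,327])"
```

```text
pos [ 367.5 -185.2  330. ] F [ 0.8 -0.8  0. ] zhead -3.84 xaxis [ 7.0e-04  1.3e-03 -1.0e+00] j [-0.65  0.06  1.6   0.    1.48 -0.59] t 2.02 w 91.9
tool shift [  3.5 269.7 131.7]
```

Request:
send_rows([
  [[0,0.034,0.0165,0,0.0918],[0,0.034,0.0165,0,0.0918],[0,0.034,0.0165,0,0.0918],[0,0.034,0.0165,0,0.0918],[0,0.034,0.0165,0,0.0918],[0,0.034,0.0165,0,0.0918],[0,0.034,0.0165,0,0.0918],[0,0.034,0.0165,0,0.0918],[0,0,0,0,0.0918]],
])

```text
time: 2.77
tool_pos: [523.9, 98.4, 330.9]
tcp_rot: [0.418, 1.566, 0.357]
contact_force: [-0.7, 0.1, -0.7]
grip_width: 91.8
```

```bash
python3 -c "
from h import *
to([517,75,327])
c,o=wristcam(); cv2.imwrite('pics/w1.png',c['color'])"
```

```text
pos [523.9  98.4 330.9] F [-0.7  0.1 -0.7] zhead -3.52 xaxis [ 0.0049  0.0018 -1.    ] j [0.04 0.3  1.3  0.   1.54 0.1 ] t 2.77 w 91.8
tool shift [  3.8 -23.8  -5.5]
```

View pics/w1.png

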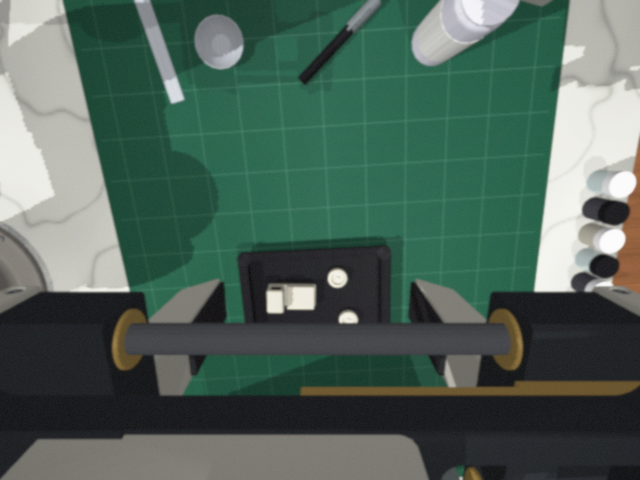

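The wrist view shows the tray's +y lip from (239,256) to (390,247). The landing zone behind it is empty, with the marker and spray can well beyond it.

```bash
python3 -c "
from h import *
c,o=wristcam()
q=onz(c,[(239,256),(390,247)],20);print(q.round(1).tolist(),np.linalg.norm(q[0]-q[1]),np.degrees(np.arctan2(*(q[1]-q[0])[[1,0]])))
q=onz(c,[(303,80),(178,102),(238,65)],7);print(q.round(0).tolist())
to([515,62,40])"
```

```text
[[409.0, 22.5, 20.0], [624.6, 22.3, 20.0]] 215.63025077427054 -0.04986073597004872
[[517.0, 249.0, 7.0], [353.0, 233.0, 7.0], [436.0, 271.0, 7.0]]
pos [522.2  94.4 331.2] F [ 0.  -1.  -0.1] zhead -3.62 xaxis [ 3.7e-03 -8.0e-04 -1.0e+00] j [ 0.03  0.29  1.31 -0.    1.54  0.1 ] t 2.87 w 91.8
tool shift [291.2 -32.7  -6.2]
```

Request:
send_rows([
  [[0.038,-0.004,-0.001,0,0.0918],[0.038,-0.004,-0.001,0,0.0918],[0.038,-0.004,-0.001,0,0.0918],[0.038,-0.004,-0.001,0,0.0918],[0.038,-0.004,-0.001,0,0.0918],[0.038,-0.004,-0.001,0,0.0918],[0.03,-0.004,-0.001,0,0.0918],[0.015,0,0,0,0.0918],[0,0,0,0,0.0918]],
])

```text
time: 3.62
tool_pos: [514.1, 54.2, 54.1]
tcp_rot: [-0.161, 1.554, -0.235]
contact_force: [-0.5, -0.0, -1.1]
grip_width: 91.6
```

```bash
python3 -c "
from h import *
to([514,60,9])
t=optics.capture('top');s=optics.capture('scene');crop(t['color'],300,160,560,360,3,'t2.png');crop(s['color'],180,180,420,360,3.3,'s2.png')"
```

```text
pos [514.1  54.2  54.1] F [-0.5 -0.  -1.1] zhead -4.2 xaxis [ 0.0164 -0.0039 -0.9999] j [-0.04  0.53  1.78 -0.    0.82  0.04] t 3.62 w 91.6
tool shift [45.   5.9 -1.3]
```

View pics/t2.png

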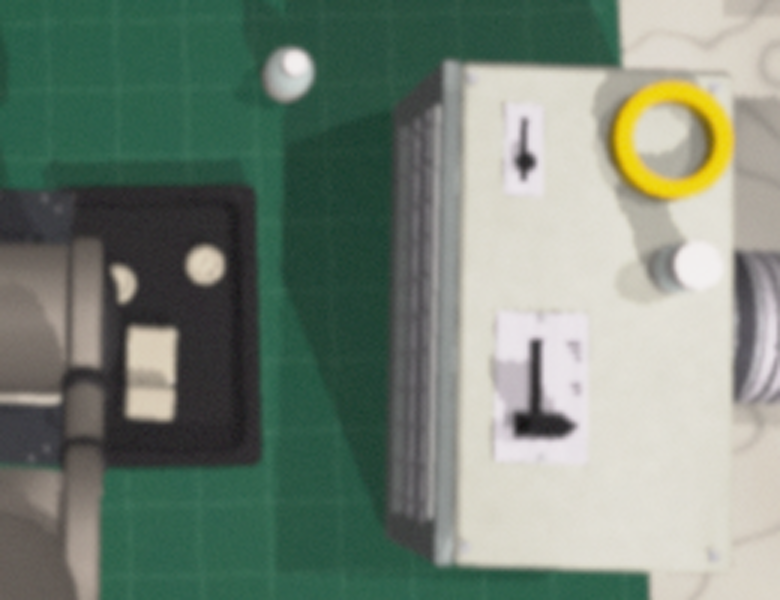

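View pics/s2.png

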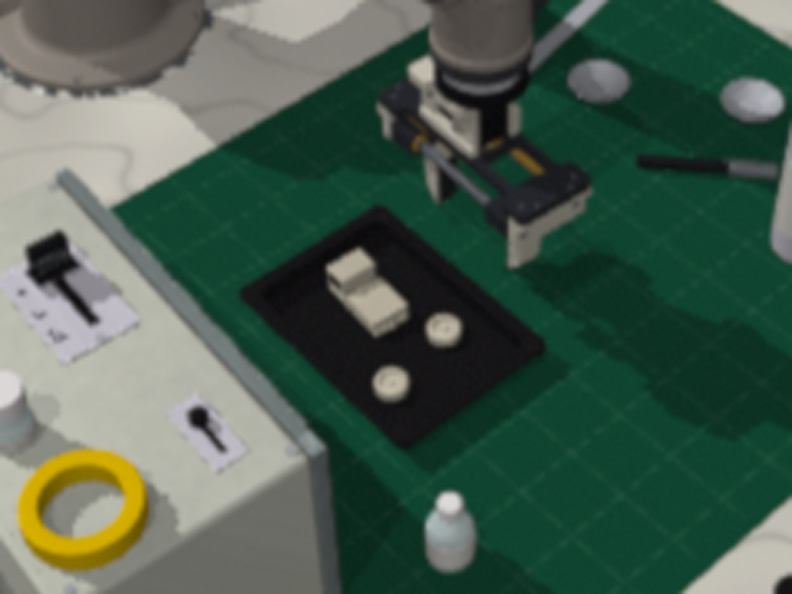

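The fingers straddle x = 514 behind the tray's rear lip, with clear mat below them. I'll go down to about z = 10.

Request:
send_rows([
  [[0.02,0.002,0,0.5,0.0918],[0.015,0.002,0,0,0.0918],[0.007,0,0,0,0.0918],[0,0,0,0,0.0918],[0,0,0,0,0.0918]],
])

```text
time: 4.13
tool_pos: [524.4, 56.3, 23.5]
tcp_rot: [-0.045, 1.531, -0.129]
contact_force: [1.0, -0.4, -0.1]
grip_width: 91.7
```

```bash
python3 -c "
from h import *
to([514,60,10])"
```

```text
pos [524.4  56.3  23.5] F [ 1.  -0.4 -0.1] zhead -4.83 xaxis [ 0.0392 -0.0051 -0.9992] j [-0.04  0.58  1.79 -0.01  0.73  0.05] t 4.13 w 91.7
tool shift [ 13.    2.9 -11.2]
```

Request:
send_rows([
  [[0,0,0,0,0.0918]],
])

```text
time: 4.22
tool_pos: [525.2, 56.1, 24.8]
tcp_rot: [-0.041, 1.529, -0.126]
contact_force: [-0.7, -0.1, -0.4]
grip_width: 91.9
```

```bash
python3 -c "
from h import *
to([514,60,10])"
```

```text
pos [525.2  56.1  24.8] F [-0.7 -0.1 -0.4] zhead -4.83 xaxis [ 0.0413 -0.0052 -0.9991] j [-0.04  0.58  1.79 -0.01  0.73  0.05] t 4.22 w 91.9
tool shift [ 14.4   3.  -12.1]
```

Request:
send_rows([
  [[0,0,0,0,0.0918]],
])

```text
time: 4.3
tool_pos: [525.9, 56.1, 26.1]
tcp_rot: [-0.038, 1.527, -0.122]
contact_force: [0.4, 0.3, 0.2]
grip_width: 91.4
```

```bash
python3 -c "
from h import *
to([514,60,10])"
```

```text
pos [525.9  56.1  26.1] F [0.4 0.3 0.2] zhead -4.82 xaxis [ 0.0433 -0.0053 -0.999 ] j [-0.04  0.58  1.79 -0.01  0.73  0.05] t 4.3 w 91.4
tool shift [ 15.5   3.  -12.8]
```

Request:
send_rows([
  [[0.011,0.001,-0.006,-0.6,0.0918],[0.01,0,-0.006,-0.6,0.0918]],
])

```text
time: 4.47
tool_pos: [518.7, 57.6, 8.1]
tcp_rot: [-0.044, 1.518, -0.107]
contact_force: [-0.5, 0.8, -1.1]
grip_width: 91.9
```

```bash
python3 -c "
from h import *
to([514,40,10])"
```

```text
pos [518.7  57.6   8.1] F [-0.5  0.8 -1.1] zhead -3.61 xaxis [ 0.0528 -0.0057 -0.9986] j [-0.03  0.6   1.83 -0.01  0.67  0.03] t 4.47 w 91.9
tool shift [ -2.  -17.9  -3.5]
```

Request:
send_rows([
  [[0.001,-0.01,-0.002,0,0.0918],[0.001,-0.012,-0.002,0,0.0918],[0.001,-0.012,-0.001,0,0.0918],[0.001,-0.012,-0.001,0,0.0918]],
])

```text
time: 4.8
tool_pos: [510.9, 12.2, 6.1]
tcp_rot: [-0.017, 1.513, -0.075]
contact_force: [-0.0, 3.6, 0.9]
grip_width: 91.5
```

```bash
python3 -c "
from h import *
to([512,-68,9])
t=optics.capture('top');s=optics.capture('scene');crop(t['color'],300,160,560,360,3,'t3.png');crop(s['color'],180,180,420,360,3.3,'s3.png')"
```

```text
pos [510.9  12.2   6.1] F [-0.   3.6  0.9] zhead -3.35 xaxis [ 0.0571 -0.0043 -0.9984] j [-0.13  0.59  1.86  0.01  0.64 -0.07] t 4.8 w 91.5
tool shift [ -2.5 -80.    5.9]
```

View pics/t3.png

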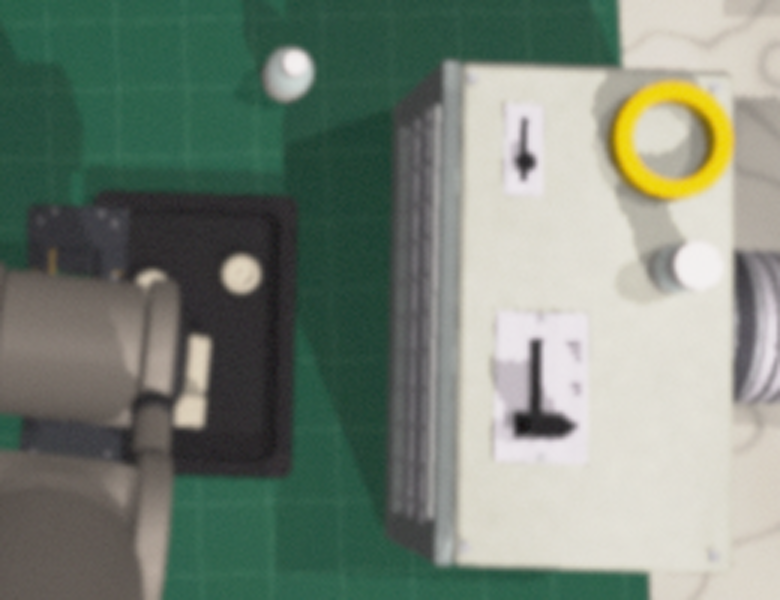

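View pics/s3.png

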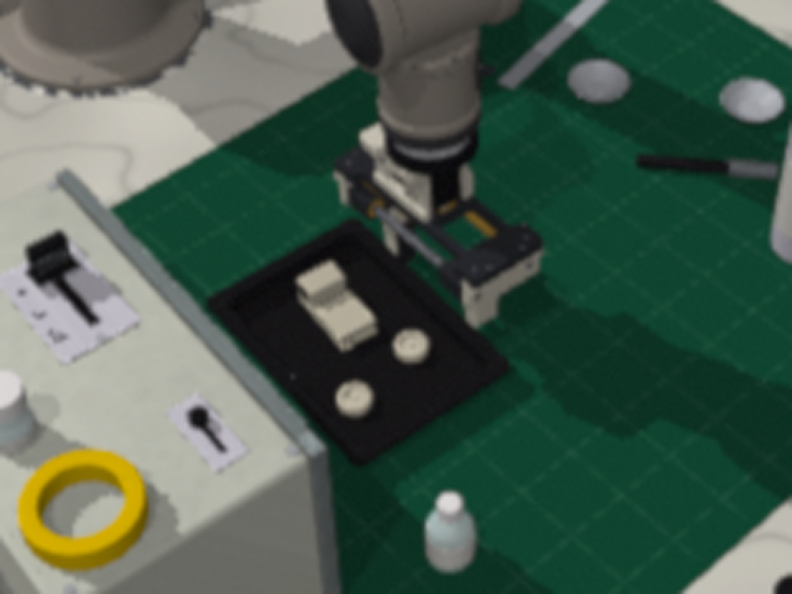

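The tray has moved about 29 mm and its front edge now lies parallel to the grille, from (298,197) to (291,475) in the crop. The parts haven't shifted, so I'll keep pushing.

Request:
send_rows([
  [[0,-0.012,-0.001,0.1,0.0918],[0,-0.012,-0.001,0.1,0.0918],[0.001,-0.012,-0.001,0,0.0918],[0.001,-0.012,-0.001,0,0.0918]],
])

```text
time: 5.23
tool_pos: [505.3, -36.4, 6.2]
tcp_rot: [0.004, 1.51, -0.06]
contact_force: [0.8, 5.2, 3.2]
grip_width: 91.6
```

```bash
python3 -c "
from h import *
to([512,-68,9])
t=optics.capture('top');s=optics.capture('scene');crop(t['color'],300,160,560,360,3,'t4.png');crop(s['color'],180,180,420,360,3.3,'s4.png')"
```

```text
pos [505.3 -36.4   6.2] F [0.8 5.2 3.2] zhead -3.67 xaxis [ 0.0604 -0.0036 -0.9982] j [-0.23  0.58  1.88  0.02  0.63 -0.18] t 5.23 w 91.6
tool shift [ -2.3 -31.1   8.9]
```

View pics/t4.png

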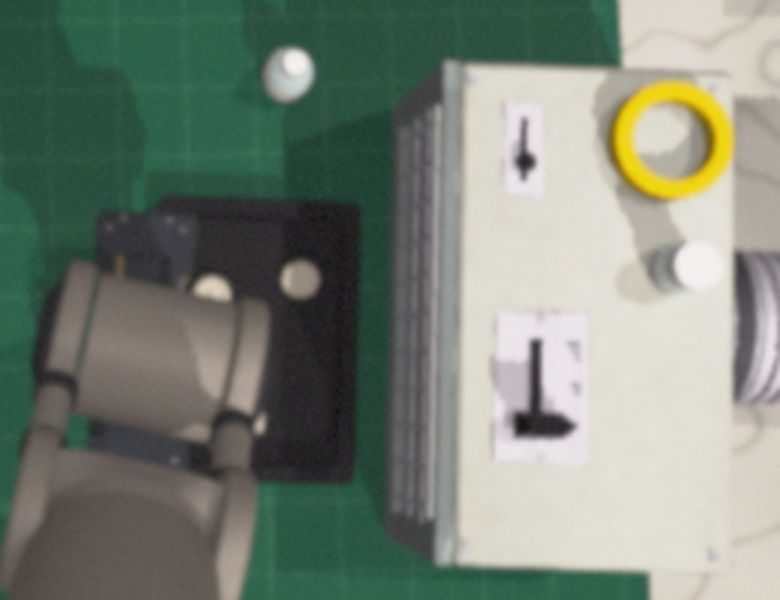

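```bash
python3 -c "
from h import *
t=optics.capture('top')
T=lambda *p:[(300+a/3,160+b/3) for a,b in p]
q=onz(t,T((361,207),(354,482)),20);print(q.round(1).tolist(),np.degrees(np.arctan2(*(q[0]-q[1])[[1,0]])))
for p in q: print('front y there',-224.5-0.0635*(p[0]-342.5),'gap',p[1]+224.5+0.0635*(p[0]-342.5))
"
```

```text
[[600.8, -213.6, 20.0], [387.5, -200.3, 20.0]] -3.5620160905405513
front y there -240.90163626591118 gap 27.285024032270236
front y there -227.35908534278948 gap 27.018252100423876
```

Request:
send_rows([
  [[-0.001,-0.01,0,0,0.0918],[0,-0.009,0,0,0.0918],[0,-0.005,0,0,0.0918]],
])

```text
time: 5.63
tool_pos: [502.9, -60.0, 6.9]
tcp_rot: [0.012, 1.513, -0.052]
contact_force: [0.1, 1.8, -1.5]
grip_width: 92.0
```

Request:
send_rows([
  [[0.001,-0.004,0,0,0.0918]],
])

```text
time: 5.72
tool_pos: [502.5, -61.7, 6.7]
tcp_rot: [0.087, 1.513, 0.022]
contact_force: [2.2, 45.7, 25.9]
grip_width: 92.0
```

Request:
send_rows([
  [[0.001,-0.004,0,0,0.0918]],
])

```text
time: 5.8
tool_pos: [502.5, -61.6, 6.8]
tcp_rot: [0.187, 1.512, 0.121]
contact_force: [2.5, 40.3, 20.0]
grip_width: 91.8
```

```bash
python3 -c "
from h import *
to([505,-68,9])
t=optics.capture('top');s=optics.capture('scene');crop(t['color'],300,160,560,360,3,'t5.png');crop(s['color'],180,180,420,360,3.3,'s5.png')"
```

```text
pos [502.5 -61.6   6.8] F [ 2.5 40.3 20. ] zhead -3.81 xaxis [ 0.0583  0.0071 -0.9983] j [-0.29  0.58  1.87  0.04  0.64 -0.25] t 5.8 w 91.8
tool shift [-2.1 -6.2  3. ]
```

View pics/t5.png

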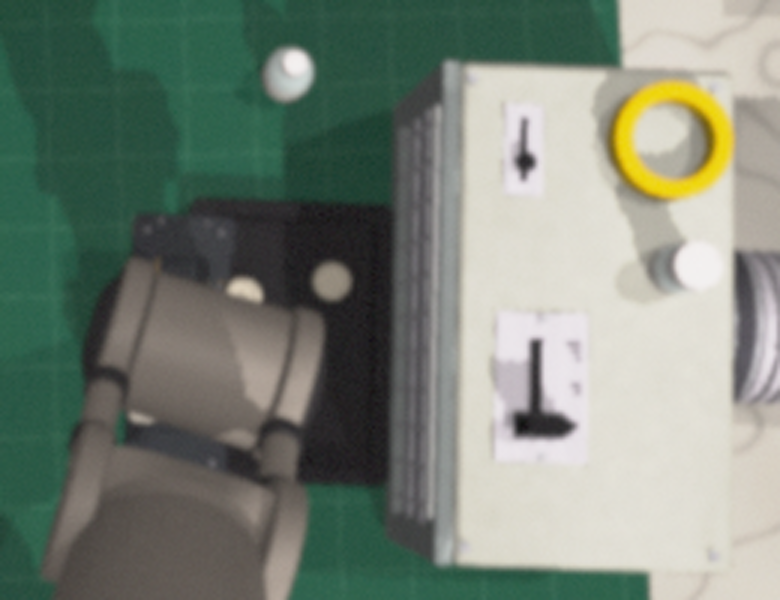

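Contact: the force jumped to 45 N with the tray against the grille. I'll back straight off before rising.

Request:
send_rows([
  [[0.001,0.006,0,0,0.0918],[0.001,0.02,0,0,0.0918],[0,0.03,0,0,0.0918],[-0.02,0.02,0,0,0.0918],[-0.038,0,0,0,0.0],[-0.038,0,0,0,0.0],[-0.038,0,0,0,0.0],[-0.038,0,0,0,0.0],[-0.038,0,0,0,0.0]],
])

```text
time: 6.65
tool_pos: [491.0, 16.9, 216.2]
tcp_rot: [0.223, 1.529, 0.162]
contact_force: [0.6, 0.4, -0.4]
grip_width: 62.9
```

```bash
python3 -c "
from h import *
to([505,-68,300])
t=optics.capture('top');s=optics.capture('scene');crop(t['color'],300,160,560,360,3,'t6.png');crop(s['color'],140,200,380,380,3.3,'s6.png')
c,o=wristcam();cv2.imwrite('pics/w6.png',c['color'])"
```

```text
pos [491.   16.9 216.2] F [ 0.6  0.4 -0.4] zhead -3.54 xaxis [ 0.0412  0.0067 -0.9991] j [-0.13  0.27  1.66  0.01  1.17 -0.07] t 6.65 w 62.9
tool shift [-83.7 -83.1  22.6]
```

View pics/s6.png

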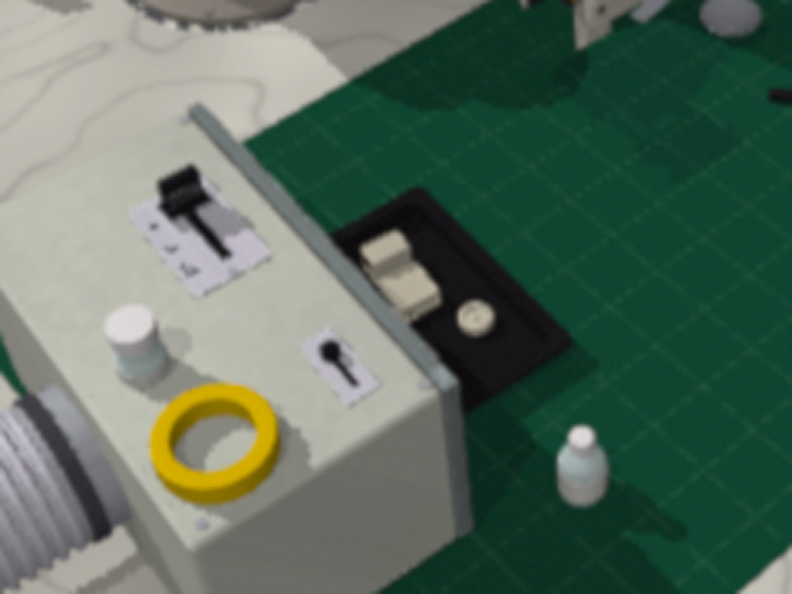

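View pics/t6.png

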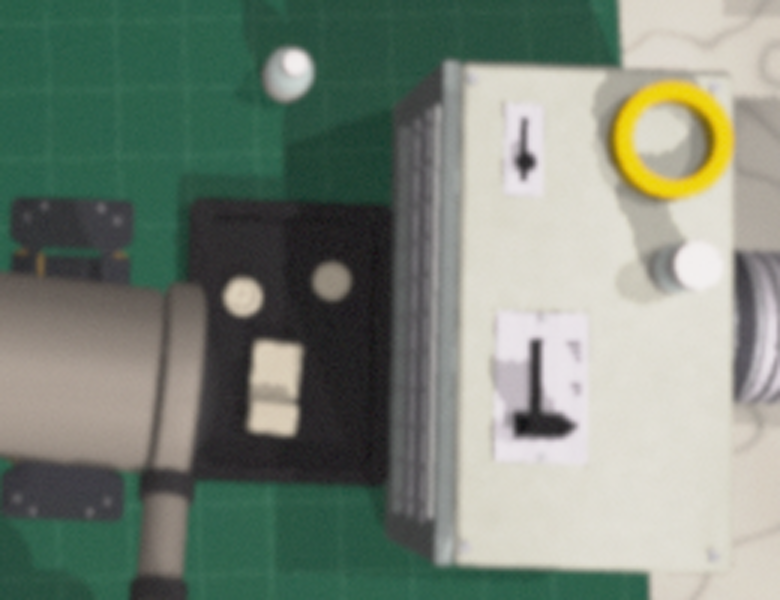

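View pics/w6.png

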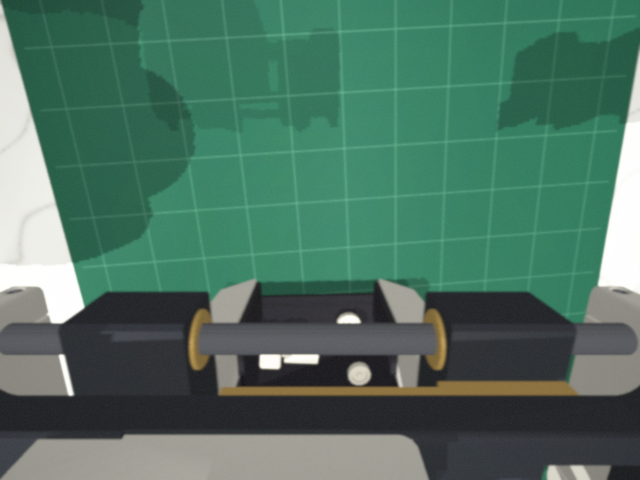

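```bash
python3 -c "
from h import *
t=optics.capture('top')
T=lambda *p:[(300+a/3,160+b/3) for a,b in p]
im=t['color'];m=(im.max(2)<60).astype(np.uint8)
# left edge per row on rows where visible
rows=list(range(231,252))+list(range(318,319))
g=cv2.GaussianBlur(im,(3,3),0)[:,:,1].astype(float)
for y in (230,234,238,242,246,250,316,317,318):
    d=np.diff(g[y,355:372]);i=d.argmin();print(y,355+i+.5,d[i])
q=onz(t,T((191,203),(186,474),(390,206),(384,483)),20);print(q.round(1).tolist(),np.degrees(np.arctan2(*(q[0]-q[1])[[1,0]])))
print((q[:,1]+224.5+0.0635*(q[:,0]-342.5)).round(1))
# far/near short edges directions
"
```

```text
230 358.5 -9.0
234 358.5 -11.0
238 358.5 -10.0
242 358.5 -10.0
246 358.5 -9.0
250 358.5 -10.0
316 363.5 -24.0
317 363.5 -18.0
318 363.5 -10.0
[[607.0, -80.6, 20.0], [396.7, -70.8, 20.0], [601.1, -236.4, 20.0], [386.2, -223.5, 20.0]] -2.6724398939930754
[160.7 157.1   4.6   3.8]
```

Request:
send_rows([
  [[-0.038,0,-0.005,0,0.0],[-0.038,-0.02,-0.01,0,0.0],[-0.02,-0.035,-0.01,0,0.0],[0,-0.038,-0.01,0,0.0],[0,-0.038,-0.01,0,0.0],[0,-0.038,-0.01,0,0.0],[0,-0.038,-0.01,0,0.0],[0,-0.03,-0.01,0,0.0]],
])

```text
time: 7.52
tool_pos: [392.2, -220.2, 295.6]
tcp_rot: [0.685, 1.547, 0.634]
contact_force: [0.5, -0.9, 0.4]
grip_width: 0.4
```

```bash
python3 -c "
from h import *
to([385,-288,300])
c,o=wristcam();cv2.imwrite('pics/w7.png',c['color'])"
```

```text
pos [ 392.2 -220.2  295.6] F [ 0.5 -0.9  0.4] zhead -2.94 xaxis [ 0.0191  0.014  -0.9997] j [-0.7   0.15  1.59  0.02  1.4  -0.65] t 7.52 w 0.4
tool shift [ -5.5 -68.   -3.6]
```

View pics/w7.png

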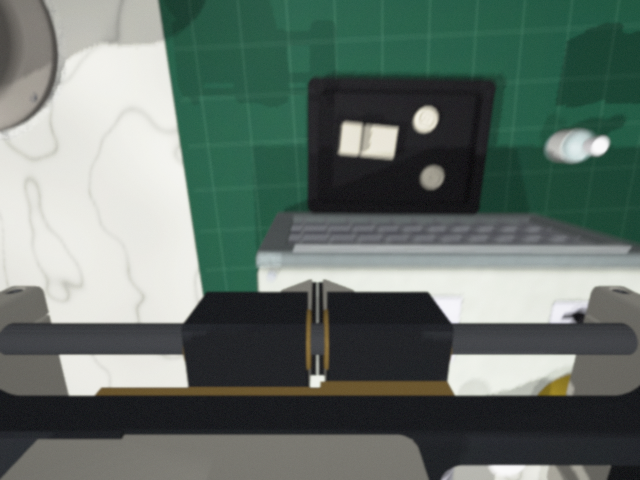

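This view shows the whole tray: rear lip from about (316,78) to (491,80), front lip flush to the grille foot at row 212, and the parts in place.

```bash
python3 - <<'E'
from h import *
c,o=wristcam()
g=cv2.cvtColor(c['color'],cv2.COLOR_BGR2GRAY).astype(float)
def edge(cols,r0,r1,sign):
    P=[]
    for x in cols:
        d=np.diff(cv2.GaussianBlur(g,(1,5),0)[r0:r1,x])*sign;i=d.argmax();P.append((x,r0+i+.5))
    return np.float64(P)
for nm,(P,z) in {"back":(edge(range(325,480,5),66,90,-1),20),"front":(edge(range(325,470,5),203,222,1),20)}.items():
    q=onz(c,P,z);f=np.polyfit(q[:,0],q[:,1],1);r=q[:,1]-np.polyval(f,q[:,0]);print(nm,P[::8].tolist(),"deg",np.degrees(np.arctan(f[0])),"y@500",np.polyval(f,500),"res",r.std())
q=onz(c,edge(range(300,600,10),235,262,-1),190);f=np.polyfit(q[:,0],q[:,1],1);print("deck edge",np.degrees(np.arctan(f[0])),np.polyval(f,500),(q[:,1]-np.polyval(f,q[:,0])).std())
E
```

```text
back [[325.0, 68.5], [365.0, 66.5], [405.0, 66.5], [445.0, 66.5]] deg -2.3162040608179915 y@500 -69.07128911416532 res 2.823258287872776
front [[325.0, 207.5], [365.0, 208.5], [405.0, 208.5], [445.0, 208.5]] deg -3.7765029824863072 y@500 -232.16849048320813 res 0.4650985375738119
deck edge -3.6929304172862514 -230.36436060917708 0.21312343523149202
```

```bash
python3 - <<'E'
from h import *
t=optics.capture("top"); s=optics.capture("scene")
for px in ((485,301.9),(481.7,301.9)): print(onz(t,[px],228).round(1))
print("near edge row 505, far 430",onz(t,[(484,250+505/9),(484,250+430/9)],228).round(1).tolist())
print("slot px", onz(t,[(440+348/9,250+210/9),(440+345/9,250+420/9)],192).round(1).tolist())
crop(s["color"],170,240,230,300,9,"lev_s2.png")
# project blade box hypotheses to scene
th=np.radians(-3.65);ex=np.array([np.cos(th),np.sin(th),0]);ey=np.array([-ex[1],ex[0],0])
c0=np.array([435.,-293,228])
for a in(-6,6):
  for b in(-15,15):
    p=proj(s,c0+a*ex+b*ey)[0];print(a,b,((p-[170,240])*9).round(0), ((proj(t,c0+a*ex+b*ey)[0]-[440,250])*9).round(0))
E
```

```text
[[ 434.7 -297.6  228. ]]
[[ 434.9 -291.2  228. ]]
near edge row 505, far 430 [[426.7, -295.3, 228.0], [442.7, -296.1, 228.0]]
slot px [[490.8, -297.9, 192.0], [444.1, -295.1, 192.0]]
-6 -15 [144. 133.] [453. 497.]
-6 15 [248.  80.] [313. 491.]
6 -15 [167. 160.] [454. 441.]
6 15 [271. 106.] [314. 435.]
```

View pics/lev_s2.png

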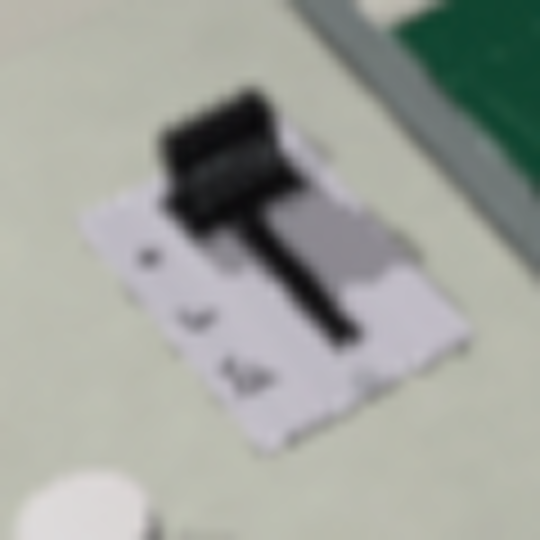

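Lever top is near (435,-293,228): the scene and top views agree to within about 3 mm, and the slot line gives y of about -294. I'll approach on its near side.

```bash
python3 -c "
from h import *
to([384,-290,295])"
```

```text
pos [ 393.  -218.3  295.8] F [-0.4  0.  -0.7] zhead -3.05 xaxis [ 0.0191  0.0152 -0.9997] j [-0.69  0.15  1.59  0.02  1.4  -0.65] t 7.72 w 0.3
tool shift [ -0.5 -72.1  -5.2]
```

Request:
send_rows([
  [[-0.002,-0.034,-0.001,0.3,0.0],[0,-0.034,-0.001,0.4,0.0],[0.02,0,0,0,0.0]],
])

```text
time: 7.97
tool_pos: [390.4, -284.1, 277.1]
tcp_rot: [0.658, 1.545, 0.6]
contact_force: [-0.7, 0.6, -0.7]
grip_width: 0.4
```

```bash
python3 -c "
from h import *
to([384,-290,209])"
```

```text
pos [ 390.4 -284.1  277.1] F [-0.7  0.6 -0.7] zhead -3.32 xaxis [ 0.0216  0.0148 -0.9997] j [-0.81  0.22  1.55  0.03  1.36 -0.75] t 7.97 w 0.4
tool shift [67.8 -7.4 -7.4]
```

Request:
send_rows([
  [[0.025,-0.004,-0.005,0,0.0],[0.025,-0.003,-0.005,0.2,0.0],[0.012,0,-0.002,0.1,0.0]],
])

```text
time: 8.22
tool_pos: [381.1, -286.4, 209.7]
tcp_rot: [0.777, 1.544, 0.718]
contact_force: [-0.0, 0.5, 0.6]
grip_width: 0.7
```

```bash
python3 -c "
from h import *
to([384,-290,210])
t=optics.capture('top');s=optics.capture('scene');crop(t['color'],420,230,530,330,6,'t8.png');crop(s['color'],150,180,270,300,5,'s8.png')"
```

```text
pos [ 381.1 -286.4  209.7] F [-0.   0.5  0.6] zhead -3.39 xaxis [ 0.0203  0.0177 -0.9996] j [-0.82  0.27  1.68  0.03  1.19 -0.78] t 8.22 w 0.7
tool shift [-0.3 -3.4  3.1]
```

View pics/s8.png

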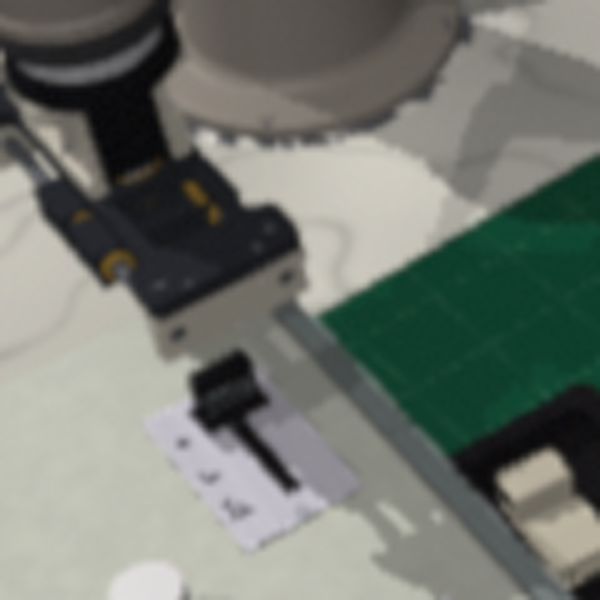

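View pics/t8.png

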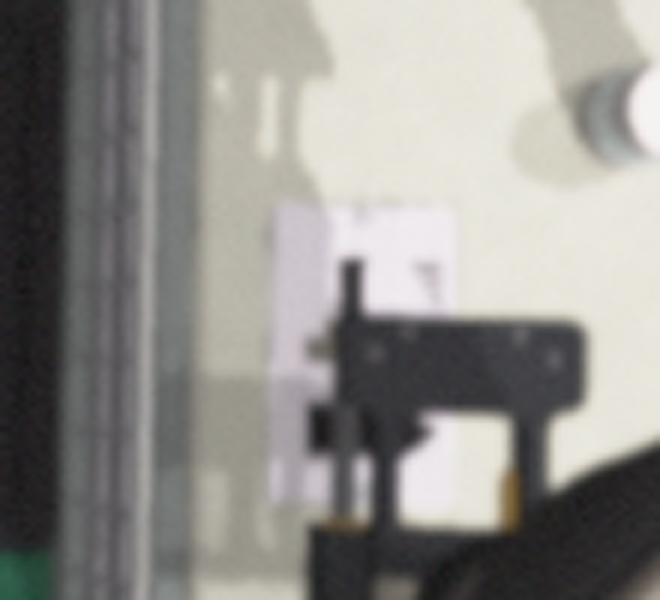

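Request:
send_rows([
  [[0.001,-0.003,0.008,0.2,0.0],[0.001,-0.001,0.008,0,0.0],[0.001,0,0.006,0,0.0]],
])

```text
time: 8.57
tool_pos: [406.3, -289.9, 209.3]
tcp_rot: [0.765, 1.543, 0.705]
contact_force: [-0.0, -0.0, -1.1]
grip_width: 0.4
```

```bash
python3 -c "
from h import *
to([405,-293,210])
s=optics.capture('scene');crop(s['color'],150,180,270,300,5,'s9.png')"
```

```text
pos [ 406.3 -289.9  209.3] F [-0.  -0.  -1.1] zhead -3.41 xaxis [ 0.0211  0.0179 -0.9996] j [-0.79  0.31  1.63  0.03  1.21 -0.74] t 8.57 w 0.4
tool shift [-0.8 -3.2 -1.1]
```

View pics/s9.png

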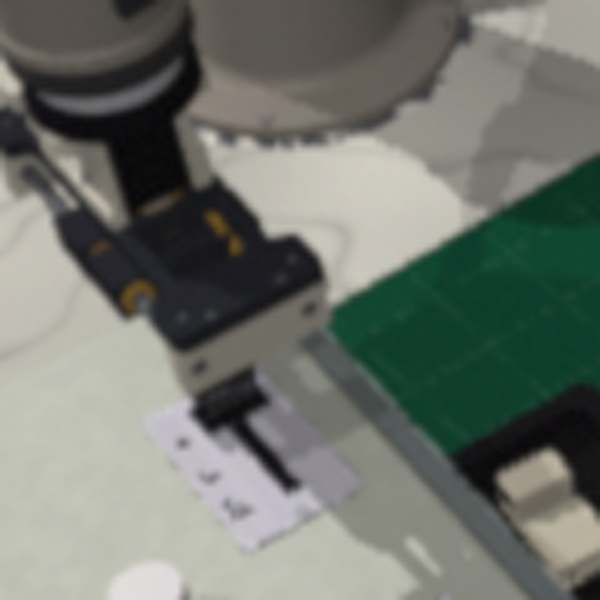

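Request:
send_rows([
  [[0.001,-0.002,0.005,0.1,0.0],[0.001,-0.001,0.005,0,0.0]],
])

```text
time: 8.78
tool_pos: [418.1, -293.2, 208.5]
tcp_rot: [0.733, 1.543, 0.674]
contact_force: [-6.4, 1.7, 3.6]
grip_width: 0.5
```

Request:
send_rows([
  [[0.001,0,0.005,0,0.0],[0.001,0,0.005,0,0.0]],
])

```text
time: 8.95
tool_pos: [428.4, -294.0, 207.5]
tcp_rot: [0.753, 1.545, 0.694]
contact_force: [-1.3, 0.2, 0.7]
grip_width: 0.3
```

Request:
send_rows([
  [[0.001,0,0.005,0,0.0],[0.001,0,0.005,0,0.0]],
])

```text
time: 9.12
tool_pos: [440.0, -295.1, 206.0]
tcp_rot: [0.689, 1.545, 0.63]
contact_force: [-3.8, -0.0, 2.3]
grip_width: 0.6
```

```bash
python3 -c "
from h import *
to([435,-293,210])
s=optics.capture('scene');crop(s['color'],150,180,270,300,5,'s10.png')"
```

```text
pos [ 440.  -295.1  206. ] F [-3.8 -0.   2.3] zhead -3.4 xaxis [ 0.0212  0.0154 -0.9997] j [-0.75  0.36  1.55  0.03  1.22 -0.7 ] t 9.12 w 0.6
tool shift [-4.   1.8 -5. ]
```

View pics/s10.png

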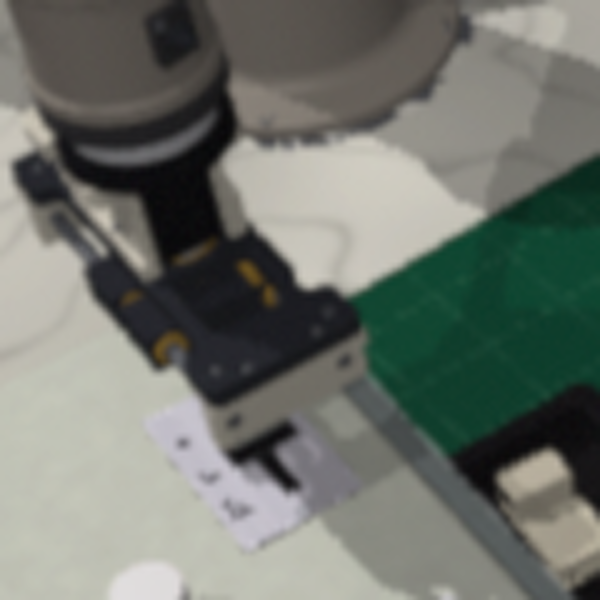

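The lever is past the first notch, with force building again near low. I'll push on toward the second notch.

Request:
send_rows([
  [[0,0,0.005,0,0.0],[0,0,0.005,0,0.0]],
])

```text
time: 9.33
tool_pos: [449.1, -295.7, 205.9]
tcp_rot: [0.824, 1.548, 0.765]
contact_force: [-3.4, 0.7, 2.4]
grip_width: 0.4
```

Request:
send_rows([
  [[0,0,0.005,0,0.0]],
])

```text
time: 9.42
tool_pos: [454.3, -296.0, 205.9]
tcp_rot: [0.837, 1.548, 0.777]
contact_force: [0.4, 0.4, 0.2]
grip_width: 0.5
```

Request:
send_rows([
  [[0,0,0.003,0,0.0]],
])

```text
time: 9.5
tool_pos: [458.1, -296.3, 205.9]
tcp_rot: [0.807, 1.547, 0.748]
contact_force: [-0.5, -0.6, -0.7]
grip_width: 0.2
```

```bash
python3 -c "
from h import *
to([463,-295,208])
s=optics.capture('scene');crop(s['color'],150,180,270,300,5,'s11.png')"
```

```text
pos [ 458.1 -296.3  205.9] F [-0.5 -0.6 -0.7] zhead -3.4 xaxis [ 0.0174  0.0161 -0.9997] j [-0.73  0.39  1.51  0.02  1.24 -0.68] t 9.5 w 0.2
tool shift [-2.   1.6  4.8]
```

View pics/s11.png

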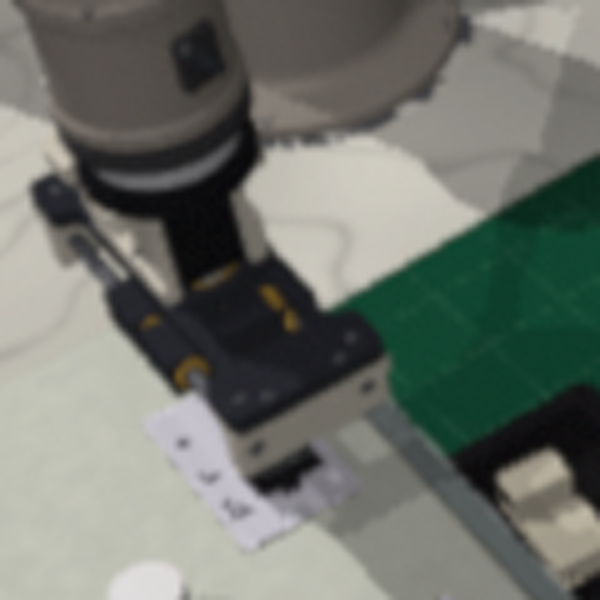

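Request:
send_rows([
  [[0,0,-0.02,0,0.0],[-0.002,0,-0.03,0,0.0],[-0.03,0.01,-0.02,0,0.0],[-0.038,0.03,0,0,0.0],[-0.03,0.03,0,0,0.0],[0,0.038,0,0,0.0],[0,0.038,0,0,0.0],[0,0.038,0,0,0.0],[0,0.038,0,0,0.0],[0,0.038,0,0,0.0]],
])

```text
time: 10.38
tool_pos: [402.8, -33.5, 310.1]
tcp_rot: [0.586, 1.538, 0.516]
contact_force: [0.4, -0.8, 0.5]
grip_width: 0.5
```

```bash
python3 -c "
from h import *
to([463,-295,208])
t=optics.capture('top');s=optics.capture('scene');crop(t['color'],300,160,560,360,3,'t12.png');crop(s['color'],130,200,350,380,3.5,'s12.png')
crop(t['color'],440,250,520,320,6,'lt12.png')
c,o=wristcam();cv2.imwrite('pics/w12.png',c['color'])"
```

```text
pos [402.8 -33.5 310.1] F [ 0.4 -0.8  0.5] zhead -4.05 xaxis [ 0.0282  0.016  -0.9995] j [-0.29  0.04  1.68  0.02  1.4  -0.23] t 10.38 w 0.5
tool shift [  99.6 -258.4   75.8]
```

View pics/t12.png

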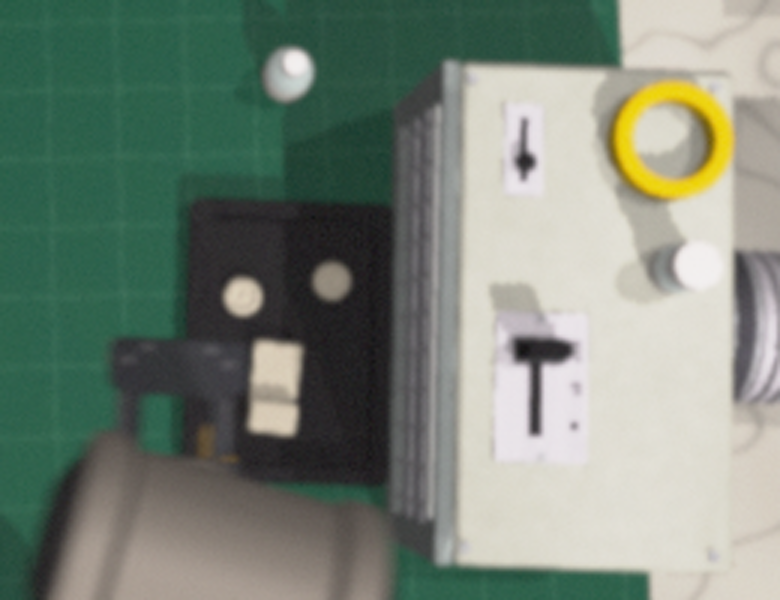

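View pics/s12.png

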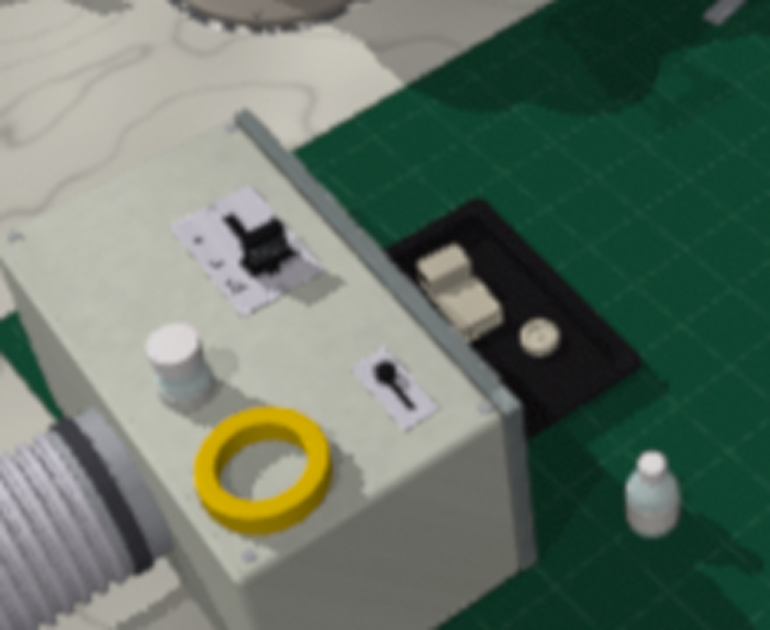

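View pics/lt12.png

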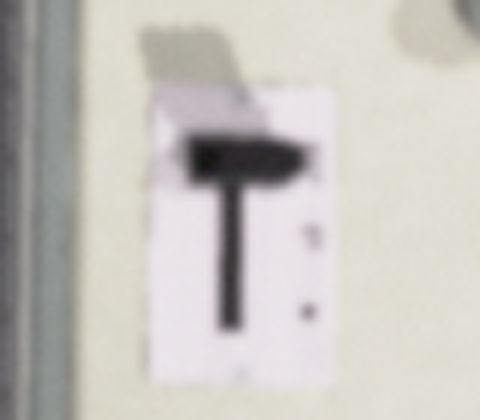

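The lever now stands beside the three bars and the dimmer is unmoved. I'll move the hand well clear and do a last numeric check.

Request:
send_rows([
  [[0,0.038,0,0,0.0],[0,0.038,0,0,0.0],[0,0.038,0,0,0.0],[0,0.038,0,0,0.0],[0,0.02,0,0,0.0],[0,0,0,0,0.0]],
])

```text
time: 11.03
tool_pos: [419.1, 136.8, 312.4]
tcp_rot: [0.483, 1.537, 0.403]
contact_force: [0.1, -0.5, -1.3]
grip_width: 0.3
```

```bash
python3 - <<'E'
from h import *
to([400,150,300])
t=optics.capture('top');crop(t['color'],300,160,560,360,3,'t13.png')
print("lever",(onz(t,[(484,250+160/6)],228)-onz(t,[(484,301.9)],228)).round(1))
g=cv2.GaussianBlur(t['color'],(3,3),0)[:,:,1].astype(float)
P=[]
for y in range(234,312,3):
    d=np.diff(g[y,352:372]);i=d.argmin()
    if 0<i<len(d)-1:
        a,b,c=d[i-1:i+2];i=i+0.5*(a-c)/(a-2*b+c)
    P.append((352+i+.5,y))
q=onz(t,P,20);f=np.polyfit(q[:,0],q[:,1],1)
print("back edge deg",np.degrees(np.arctan(f[0])),"y@500",np.polyval(f,500),"res",(q[:,1]-np.polyval(f,q[:,0])).std(), "gap to front plane-160:",np.polyval(f,500)+224.5+.0635*157.5-160)
T=lambda *p:[(300+a/3,160+b/3) for a,b in p]
print("dimmer",onz(t,T((526,161)),202).round(1))
E
```

```text
pos [419.1 136.8 312.4] F [ 0.1 -0.5 -1.3] zhead -4.59 xaxis [ 0.0314  0.0134 -0.9994] j [0.13 0.1  1.6  0.01 1.41 0.21] t 11.03 w 0.3
tool shift [ 12.   11.4 -20.5]
lever [[48.8 -2.3  0. ]]
back edge deg -3.312064927781387 y@500 -63.032194595889834 res 0.7382675280393725 gap to front plane-160: 11.46905540411015
dimmer [[ 610.7 -293.9  202. ]]
```

View pics/t13.png

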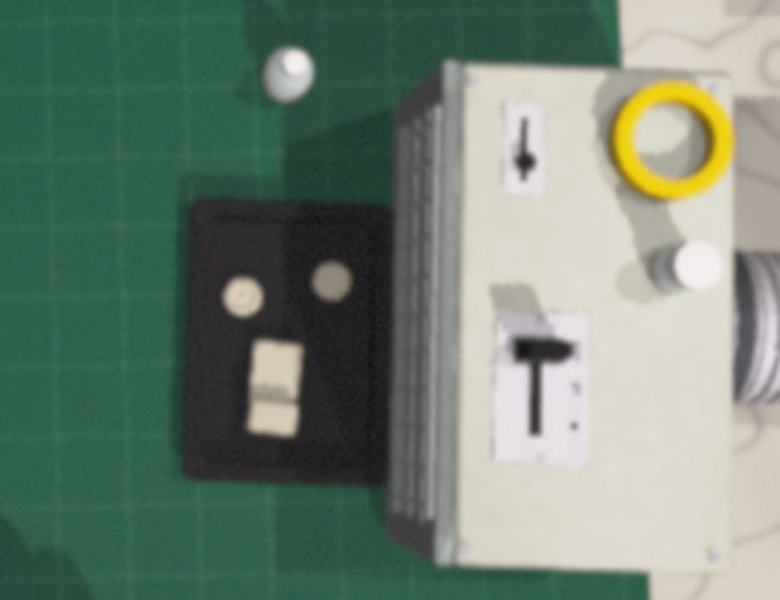

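The gradient fit of the rear edge (11 mm) disagrees with the direct corner readings (rear edge 157–161 mm from the front plane). It probably locked onto the tray's shadow, so I'll check both.

```bash
python3 - <<'E'
from h import *
im=cv2.imread('pics/w7.png');crop(im,290,180,510,250,3.6,'w7z.png')
t=cv2.imread('pics/t13.png')
c=optics.capture('top');im=c['color'];
for y in (240,270,300): print(y,im[y,354:370,:].tolist())
P=[]
V=im.max(2).astype(float)
for y in range(236,312,3):
    # crossing of brightness 55 walking left from inside the tray
    r=V[y];x=372
    while r[x]<58 and x>350:x-=1
    P.append((x+ (r[x]-58)/(r[x]-r[x+1]) ,y))
q=onz(c,P,20);f=np.polyfit(q[:,0],q[:,1],1);print("deg",np.degrees(np.arctan(f[0])),"y@500",np.polyval(f,500),"res",(q[:,1]-np.polyval(f,q[:,0])).std(),P[::6])
E
```

```text
240 [[74, 97, 44], [77, 98, 49], [77, 98, 46], [73, 92, 46], [65, 82, 40], [55, 69, 32], [54, 67, 35], [50, 63, 29], [48, 57, 34], [44, 47, 39], [47, 46, 46], [45, 43, 44], [45, 44, 47], [47, 46, 48], [47, 44, 48], [46, 43, 47]]
270 [[75, 99, 47], [78, 98, 48], [76, 96, 46], [68, 88, 42], [61, 75, 37], [54, 67, 32], [52, 64, 33], [50, 61, 37], [46, 48, 38], [44, 44, 45], [45, 44, 46], [43, 41, 44], [42, 41, 41], [46, 43, 45], [46, 43, 47], [47, 43, 46]]
300 [[76, 96, 44], [76, 97, 47], [71, 91, 46], [62, 79, 41], [54, 67, 36], [54, 67, 38], [48, 59, 37], [42, 46, 39], [42, 42, 44], [43, 42, 45], [47, 44, 46], [46, 43, 47], [47, 47, 49], [47, 44, 49], [47, 45, 48], [49, 48, 51]]
deg -3.1319076836443513 y@500 -70.90751464085228 res 0.5671319149023569 [(np.float64(361.9), 236), (np.float64(361.38461538461536), 254), (np.float64(361.06666666666666), 272), (np.float64(360.1818181818182), 290), (np.float64(359.7142857142857), 308)]
```

View pics/w7z.png

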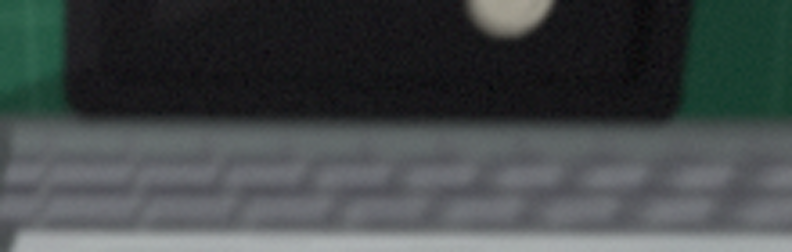

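The rear edge was the tray's shadow; its true line is y ≈ -71 to -75, against -74.5 expected for contact. The zoomed wrist view shows no mat between the front lip and the grille frame along its whole length. Handing in.

```bash
python3 -c "
from plant import close_job
print(close_job())"
```

```text
the job is handed in; nothing more can be done
None
```

The tray now sits with its long edge against the intake grille, and the fan lever is at high. I handed the job in at about 11 s.

**What I did**
- **Tray:** I pushed its rear lip with the two open fingertips, about 104 mm along the extractor's -y. I stopped when the force jumped from about 5 N to 45 N at the grille, then backed straight off and rose.
- **Lever:** I pushed it with the shut fingertips past low until it snapped ahead at the second notch, then drew back. I did not press it against the end stop.
- **Hand:** it finished about 310 mm up, clear of everything, reading about 1 N (noise).

**Last checks**
- **Contact and squareness:** a close wrist view shows no mat between the front lip and the grille frame. The front lip lies at -3.8° and the extractor edge at -3.7°.
- **Lever:** it measures 48.8 mm of travel against 50 mm, within the accuracy of the view, and stands beside the three bars.
- **Everything else:** the dimmer reads within about 2 mm of its first measurement. The paint jar, tape roll and glue bottle look unmoved in the pictures, and the parts still lie as they did on the tray. I did not re-measure the spray can, dishes or marker, but the hand stayed away from them.

**What disagreed**
- **Rear edge:** a first edge fit put the tray about 11 mm off the grille, because it had caught the tray's shadow. A better fit gave about 3.5 mm and -3.1°, which is blurry but close to the expected line.
- **Hand tilt:** the hand drifted up to about 3.5° off vertical over the relative moves. I saw no effect on the pushes.

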